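# Lock the tamping cradle with its quick-release pin

### The arm

A 7-joint arm with a two-finger parallel gripper is mounted at the origin on the work surface. World frame = base frame: x ahead of the robot, y to its left, z up, the work surface at z = 0. Lengths are in m, angles in rad, forces in N, time in s.
With the tool pointing down it reaches from about 0.425 to 0.925 m from the base axis. Payload 6.8 kg.
Tool frame: the origin (TCP) lies at the centre of the arm's flange, where the gripper is bolted on; the fingertips stand 173 mm ahead of it and the grasp point (between the pads) lies 155 mm ahead of it (r.hold_point_z is the distance from the TCP to the grasp point, in m); z points along the fingers, x is the direction in which the jaws open and shut, and the axes are right-handed (so a half turn about z gives the same grasp; the last joint's range is limited). The gripper opens to 85 mm and grips with 20 to 120 N. Pads are 22 mm wide; open, the fingers measure 114 mm over their backs; the gripper's body (76 mm by 85 mm) begins 54 mm behind the grasp point. The pads swing forward as they close: fully open they stand 13 mm farther back than shut.
Start: joints at [-1.415, 0.477, 0.022, 1.555, -0.011, 1.109, -0.083], TCP at [0.176, 0.652, 0.405] pointing down, gripper open.
Joint ranges: [-2.96, 2.96], [-0.34, 2.1], [-1.41, 1.46], [0.24, 2.44], [-1.37, 4.51], [0.17, 1.92], [-2.96, 2.96]. Speed limits (rad/s): [2.39, 2.39, 3.14, 3.14, 3.14, 3.14, 3.14].

### API

Orientations are given as a rotation vector (axis times angle).
In Python, from bench import r gives the robot as it stands.
- The arm moves only by the tool apply_moves, never from a script. Its arguments are lists of equal length, an entry for each row: "dp": the shift along the tool's x, y, z scaled (see below), a list of three; "twist": the turn, a rotation vector about the tool's x, y, z scaled (see below), a list of three; "jaw": the closure in counts, from 0 (fully open) to 255 (shut). In form: {"dp": [[x, y, z], ...], "twist": [[rx, ry, rz], ...], "jaw": [jaw, ...]}. A call has 1 to 20 rows; each row shifts and turns the pose as measured when the row begins, along the tool's axes as they then stand; what a row does not reach is not made up. The controller multiplies each number of a shift by 12 cm and each number of a turn by 120 degrees. A row lasts 1/10 s, in which the tool goes at most 50 mm and 8.59 degrees, less where a joint would pass 70% of its speed; a pose out of reach is approached as far as the arm can. A call with a number of a shift or a turn outside -1 to 1 is refused whole. A call with a gripper value outside its range is refused whole. The fingers move at their own pace and stop on an object; "grip_force" is the grip in N (left out, the last holds). Time passes only in rows, so rows that do not move let the fingers close. It gives the time, the measured TCP pose, the force and the opening at its end, in the units of the state.
- r.get_obs(): the state, without advancing time (a new reading comes with each control period).
- r.grab_frame(name): name is "side" or "top"; returns a dict with "color" (420x560x3 uint8, red, green, blue), "z_map" (420x560 float32, m along the optical axis (not along the pixel's ray), 0 where there is no reading), "intrinsics" (3x3 intrinsics, pixels), "R" (3x3) and "t" (3): a world point X has camera coordinates R X + t. Camera axes: x right, y down, z forward; pixel columns grow to the right and rows downward; lengths in m; the calibration is good to about 2 mm. A picture is of the moment at which its call begins.
- r.hand_in(): hands the job in, once; it reports no verdict.
The state is a dict: "clock": time; "joints": joint angles; "qvel": joint speeds; "tau": joint torques, N m; "tcp_pos": TCP position; "orientation": TCP orientation; "contact_force": force on the tool from outside, world axes, zero at the start; "moment": the same for the moment, N m; "grip_width": finger opening in m.
Only numpy, scipy, OpenCV 4.12 (cv2) and the standard library are available. Lean on these libraries where they do the work, as an engineer would, in place of code of your own. Each camera call takes 0.05 s, during which the arm holds its last target.

### The job

Take the quick-release pin out of its wooden stand with its thumb button squeezed in, put it through the hole in the tamping station's sliding cradle, and slide the cradle in under the press, feeling gently with the pin for the lock hole hidden underneath. Push the pin fully home through both holes with the button still held in, without forcing it, then let go so that the button springs out and the pin is locked; leave the jug, cup and tamper where they stand.

Things in the scene. Friction and masses are not known exactly. Their poses are not given: they have to be found in the camera images.
- pin: Ball-lock quick-release pin, 0.15 kg, upright in the stand. Origin: middle of the underside of its round steel shoulder (30 mm wide, 4 mm thick); z points up to the head. Above: black block head, 24 mm along x, 30 mm along y, from 11 to 49 mm above the origin. On its +y face a steel thumb button. Below: the steel shank, 12 mm in diameter, 32 mm long.
- pin_grip (a point): Middle of the head, 30 mm above the pin's origin, at the button's height. The button (16 mm disc) stands 4 mm out of the head's +y face: head and button measure 34 mm along y, 30 mm with the button squeezed in flush. Squeezing along y with 40 to 100 N holds it in (3 N to start, 8.5 N fully in).
- pin_tip (a point): Foot of the shank, 32 mm below the pin's origin; its last 1.2 mm is bevelled to 9.6 mm diameter. Two locking balls, 25 mm below the origin at the shank's +x and -x sides, stand 2.2 mm out while the button is out, flush when it is fully in. With the balls out the pin neither enters nor leaves the lock holes.
- pin_button (a joint): Travel of the thumb button in m: 0 = out (balls out, locked), 0.004 = fully pressed (balls in).
- holder: Fixed wooden stand block, 66 x 66 x 45 mm, origin under its centre. The pin hangs loosely by its shoulder in the 20 mm hole in the top, 45 mm above the counter, so the locking balls pass freely.
- station: Fixed tamping station; origin on the counter under the centre of its 240 x 140 mm base, z up. The cradle slides along its +x. The press ram is over the origin (underside 116 mm up), the column at x = +98 mm; 300 mm high in all. A steel lock plate, fixed, lies on the -y side under the cradle's ear, with open space below it.
- lock_middle (a point): Middle of the lock plate's top, 33 mm above the counter, at y = -110 mm in the station's frame; the plate is 10 mm thick. Its lock hole (13.4 mm diameter, sharp-edged) is at the same y but anywhere from 12 mm before to 12 mm beyond this point along the station's x (the plate was adjusted; it does not move under hand force), hidden below the ear.
- cradle (a joint): Travel of the cradle in m, towards the station's +x: 0 = pulled fully out, stop at 0.060. Slides with about 1 N of friction and stays where it is left. The holes line up at some travel from 0.028 to 0.052.
- cradle_hole (a point): Centre of the upper mouth of the 13.4 mm through hole in the cradle's flat aluminium ear (10 mm thick, top 44 mm above the counter, 1 mm of air below it); moves with the cradle, at x = -40 mm + travel, y = -110 mm in the station's frame. A pin fully home has its shoulder on the ear and its balls 2 mm below the lock plate. A portafilter sits on the cradle at y = 0, handle to -x.
- jug: Steel milk jug, 84 mm wide, 105 mm high, origin under its centre; bystander.
- cup: White cup, 76 mm wide, 65 mm high, origin under its centre; bystander.
- tamper: Loose wooden-handled hand tamper, 57 mm wide, 86 mm high, origin under its centre; bystander.

How it is judged:
By the outcome, as a careful person would: the job done as asked, in the order asked, and still so for the second after the job is handed in, with the robot touching nothing.
It also fails if it takes over 72 s, if anything falls off the work surface, if the arm or the gripper's body presses on something with over 40 N, if the wrist force passes 120 N, or if a joint passes its speed limit or range.

## Working session

There is one attempt and no reset: what is moved stays moved. The work goes in short steps, Python scripts to look and compute and a tool call to move; the robot and the scene stay as the last step left them, time stands still between calls to the robot, and variables do not carry over. Pictures are saved under pics/ and viewed, and the job is handed in when it is done.

Besides the shell and the picture viewer there is one more tool, called in YAML: its name, and indented under it one key for each argument. apply_moves: Moves the arm, as the interface text tells. Shifts and turns lie within -1 to 1; 1 stands for 12 cm of shift or 120 degrees of turn. Its arguments: {"type":"object","properties":{"dp":{"type":"array"},"twist":{"type":"array"},"jaw":{"type":"array"},"grip_force":{"type":"number"}},"required":["dp","twist","jaw"]}

```bash
mkdir -p pics; cat > h.py <<'E'
import numpy as np, cv2, pickle
from scipy.spatial.transform import Rotation as Ro
from bench import r
def snap(n,tag):
    f=r.grab_frame(n); cv2.imwrite(f'pics/{tag}.png',f['color'][:,:,::-1]); pickle.dump(f,open(f'{tag}.pkl','wb')); return f
def cloud(f):
    z=f['z_map']; K=f['intrinsics']; v,u=np.mgrid[:z.shape[0],:z.shape[1]]
    P=np.stack([(u-K[0,2])*z/K[0,0],(v-K[1,2])*z/K[1,1],z],-1)
    W=(P-f['t'])@f['R']; W[z<=0]=np.nan; return W
def proj(f,X):
    c=f['R']@np.array(X)+f['t']; p=f['intrinsics']@c; return p[:2]/p[2]
E
python3 - <<'E'
from h import *
for n in('top','side'):
    f=snap(n,n+'0'); print(n,f['intrinsics'][0],f['R'].round(3).tolist(),f['t'].round(3), (-f['R'].T@f['t']).round(3))
print(r.get_obs(), r.hold_point_z)
E
```

```text
top [459.64142514   0.         277.72589337] [[0.013, -1.0, -0.002], [-0.997, -0.012, -0.074], [0.074, 0.003, -0.997]] [-0.096  0.543  0.934] [ 0.474 -0.093  0.972]
side [475.62428521   0.         285.04873797] [[-0.999, -0.046, -0.017], [-0.012, 0.565, -0.825], [0.047, -0.824, -0.565]] [0.517 0.105 0.803] [0.48  0.626 0.549]
{'clock': 0.1, 'joints': array([-1.4150934 ,  0.4777231 ,  0.02235432,  1.55634239, -0.01151953,
        1.10930292, -0.08311055]), 'qvel': array([-0.00022982, -0.00184445,  0.00079112, -0.00254834, -0.00014145,
        0.00113485,  0.00096556]), 'tau': array([ 3.38537800e-03, -5.97752059e+01,  1.61296215e+00, -2.81952292e+01,
        1.27424792e-02,  5.10340949e-03, -1.40374044e-05]), 'tcp_pos': array([0.17593852, 0.65141267, 0.40382343]), 'orientation': array([ 2.49345465e+00,  1.90931073e+00, -1.94680332e-03]), 'contact_force': array([ 0.36417058, -0.49098441, -0.72129736]), 'moment': array([-0.00603846,  0.00625291,  0.0220041 ]), 'grip_width': 0.08529109351795183} 0.1547
```

View pics/top0.png

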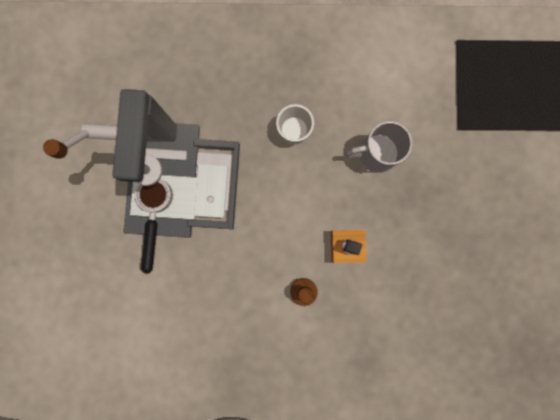

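View pics/side0.png

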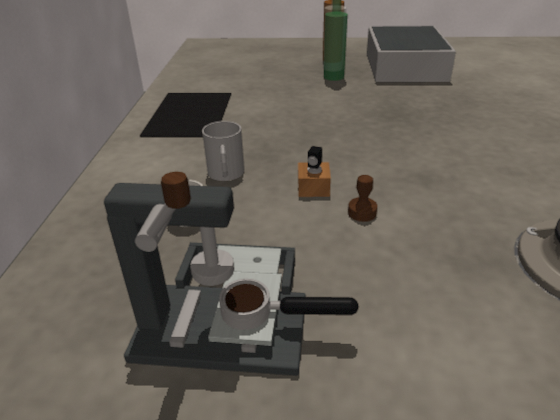

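```bash
python3 - <<'E'
from h import *
f=pickle.load(open('top0.pkl','rb'));g=pickle.load(open('side0.pkl','rb'))
a=cv2.resize(f['color'][215:305,290:400],None,fx=5,fy=5,interpolation=2)
b=cv2.resize(f['color'][80:285,100:250],None,fx=3,fy=3,interpolation=2)
c=cv2.resize(g['color'][140:200,290:340],None,fx=8,fy=8,interpolation=2)
for n,i in(('za',a),('zb',b),('zc',c)): cv2.imwrite(f'pics/{n}.png',i[:,:,::-1])
W=cloud(f)
def reg(n,m):
    P=W[m]; print(n,len(P),P.mean(0).round(4),P.min(0).round(4),P.max(0).round(4))
    rc=cv2.minAreaRect(P[:,:2].astype(np.float32)*1000); print(rc); return P
X,Y,Z=W[...,0],W[...,1],W[...,2]
v,u=np.mgrid[:420,:560]
box=(u>320)&(u<375)&(v>220)&(v<275)
reg('stand top',box&(abs(Z-.045)<.004)); reg('head',box&(Z>.085)&(Z<.105))
box=(u>110)&(u<250)&(v>80)&(v<245)
reg('ear',box&(abs(Z-.044)<.003)&(u>194)&(u<232))
reg('arm',box&(Z>.25)); 
for uu,vv in((210,199),(210,190),(210,175),(235,185),(190,225),(165,195),(215,225),(215,145)): print(uu,vv,W[vv,uu].round(4))
E
```

```text
stand top 767 [ 0.4692 -0.2329  0.0435] [ 0.4358 -0.2679  0.041 ] [ 0.5008 -0.2012  0.0486]
((468.3277282714844, -234.3157958984375), (64.31455993652344, 66.37410736083984), 0.7462407946586609)
head 194 [ 0.4669 -0.2335  0.0916] [ 0.4535 -0.2501  0.0862] [ 0.4819 -0.2174  0.0957]
((466.86138916015625, -234.20143127441406), (30.22918128967285, 23.094541549682617), 72.26642608642578)
ear 1083 [0.5768 0.0483 0.0427] [0.5236 0.0165 0.041 ] [0.6296 0.08   0.0467]
((577.1792602539062, 49.56935501098633), (63.37724304199219, 104.46070861816406), 86.99457550048828)<stdin>:9: RuntimeWarning: Mean of empty slice.
  ret = um.true_divide(
Traceback (most recent call last):
ValueError: zero-size array to reduction operation minimum which has no identity
```

View pics/za.png

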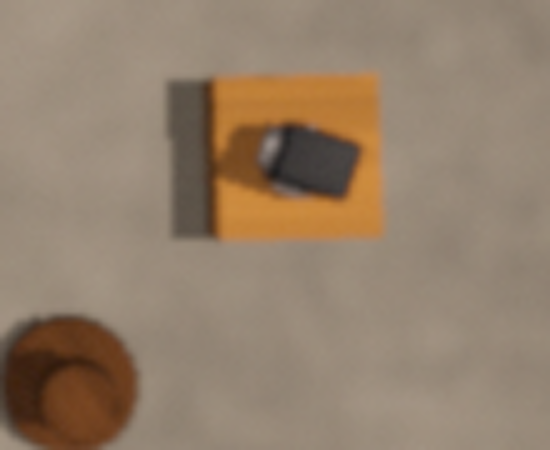

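View pics/zb.png

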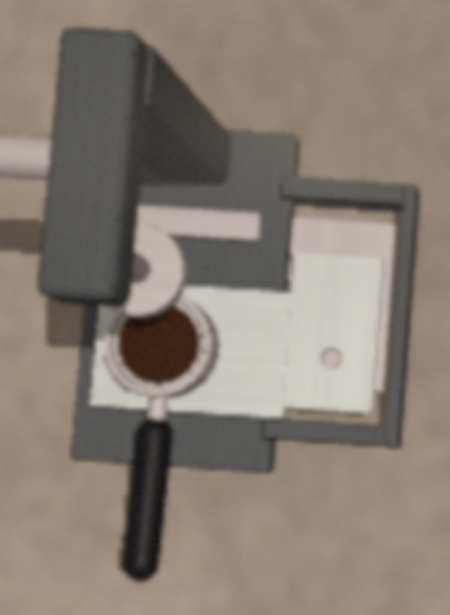

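View pics/zc.png

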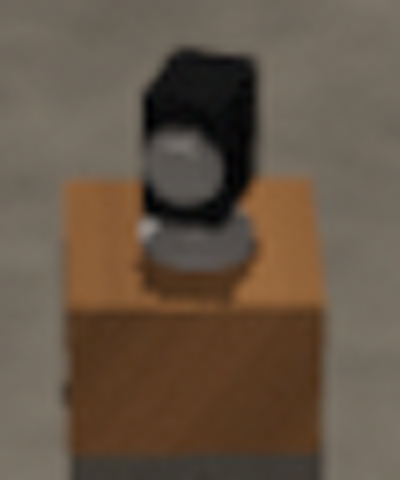

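```bash
python3 - <<'E'
from h import *
f=pickle.load(open('top0.pkl','rb'));g=pickle.load(open('side0.pkl','rb'))
def ray(f,u,v,z):
    d=f['R'].T@np.linalg.inv(f['intrinsics'])@np.array([u,v,1]); o=-f['R'].T@f['t']; return o+d*(z-o[2])/d[2]
print('hole',ray(f,210.3,199,.044))
W=cloud(f);V=cloud(g)
for uu,vv in((210,192),(210,175),(236,185),(190,228),(165,195),(215,144),(160,195),(150,255),(150,225),(125,150),(222,160),(130,100)): print(uu,vv,W[vv,uu].round(4))
# side hole blob
a=cv2.resize(g['color'][235:350,170:310],None,fx=5,fy=5,interpolation=2); cv2.imwrite('pics/zd.png',a[:,:,::-1])
for n,(u0,u1,v0,v1) in dict(tamper=(288,320,275,308),jug=(350,415,120,170),cup=(270,318,100,145),hood=(110,180,85,185)).items():
    P=W[v0:v1,u0:u1].reshape(-1,3);P=P[P[:,2]>.03]; print(n,P.min(0).round(3),P.max(0).round(3))
P=V[180:360,100:310].reshape(-1,3);P=P[P[:,2]>.12];print('sidehood',P.min(0).round(3),P.max(0).round(3))
# base: z ~ slab heights histogram
P=W[120:240,120:245].reshape(-1,3); h=np.histogram(P[:,2],np.arange(-.005,.12,.003)); print([(round(b,3),c) for c,b in zip(h[0],h[1]) if c>30])
E
```

```text
hole [0.5596689  0.04736523 0.044     ]
210 192 [0.5742 0.0487 0.0417]
210 175 [0.6095 0.05   0.0385]
236 185 [ 0.5933 -0.0008  0.0079]
190 228 [0.5013 0.0933 0.0112]
165 195 [0.5644 0.1339 0.0663]
215 144 [0.6757 0.0424 0.0303]
160 195 [0.5643 0.1438 0.0666]
150 255 [0.4461 0.1574 0.0746]
150 225 [0.5045 0.1605 0.0706]
125 150 [0.6193 0.1574 0.2394]
222 160 [0.6421 0.027  0.0314]
130 100 [0.7023 0.153  0.2375]
tamper [ 0.358 -0.158  0.06 ] [ 0.388 -0.129  0.086]
jug [ 0.625 -0.344  0.03 ] [ 0.708 -0.231  0.107]
cup [ 0.677 -0.159  0.03 ] [ 0.751 -0.084  0.067]
hood [0.572 0.112 0.03 ] [0.722 0.207 0.242]
sidehood [0.571 0.13  0.12 ] [0.722 0.257 0.316]
[(np.float64(-0.005), np.int64(1599)), (np.float64(-0.002), np.int64(1457)), (np.float64(0.001), np.int64(132)), (np.float64(0.004), np.int64(42)), (np.float64(0.007), np.int64(39)), (np.float64(0.01), np.int64(198)), (np.float64(0.013), np.int64(1406)), (np.float64(0.016), np.int64(1115)), (np.float64(0.019), np.int64(132)), (np.float64(0.022), np.int64(155)), (np.float64(0.025), np.int64(309)), (np.float64(0.028), np.int64(765)), (np.float64(0.031), np.int64(653)), (np.float64(0.034), np.int64(91)), (np.float64(0.037), np.int64(394)), (np.float64(0.04), np.int64(1782)), (np.float64(0.043), np.int64(744)), (np.float64(0.046), np.int64(38)), (np.float64(0.058), np.int64(56)), (np.float64(0.061), np.int64(113)), (np.float64(0.064), np.int64(261)), (np.float64(0.067), np.int64(480)), (np.float64(0.07), np.int64(284)), (np.float64(0.073), np.int64(51))]
```

View pics/zd.png

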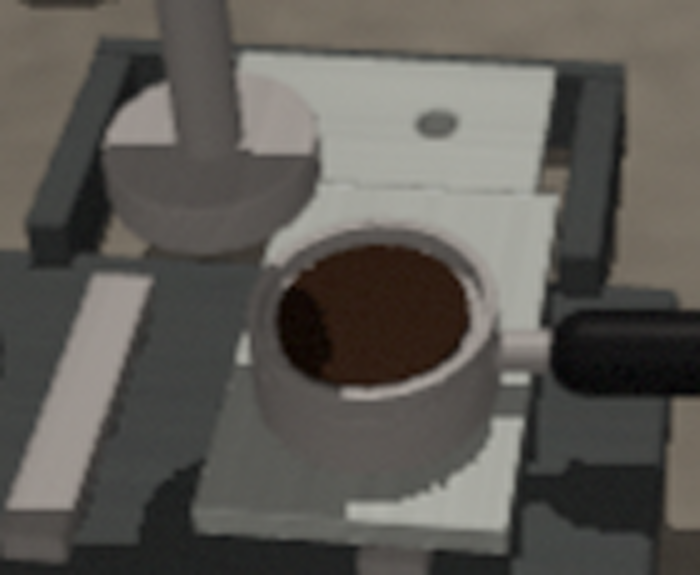

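```bash
cat >> h.py <<'E'
def ray(f,u,v,z):
    d=f['R'].T@np.linalg.inv(f['intrinsics'])@np.array([u,v,1]); o=-f['R'].T@f['t']; return o+d*(z-o[2])/d[2]
E
python3 - <<'E'
from h import *
f=pickle.load(open('top0.pkl','rb'));g=pickle.load(open('side0.pkl','rb'))
print('hole side',ray(g,257.4,259.8,.044))
def blob(f,u,v,n):
    c=cv2.cvtColor(f['color'],cv2.COLOR_RGB2GRAY)[v-n:v+n+1,u-n:u+n+1].astype(float)
    w=np.clip(np.percentile(c,60)-8-c,0,None); yy,xx=np.mgrid[-n:n+1,-n:n+1]
    return u+(w*xx).sum()/w.sum(), v+(w*yy).sum()/w.sum()
for ff,u,v in((f,210,199),(g,257,260)):
    b=blob(ff,u,v,6); print(b,ray(ff,*b,.044))
# shoulder/head in side: project guess
for X in((.467,-.2343,.094),(.467,-.2343,.045)): print(proj(f,X),proj(g,X))
# head dark mask in top
c=f['color'].astype(int).sum(2)
m=np.zeros_like(c,bool); m[225:270,325:375]=(c[225:270,325:375]<190)
m2=m.astype(np.uint8); 
W=cloud(f); m2[np.isnan(W[...,2])|(W[...,2]<.07)]=0
cn=max(cv2.findContours(m2,0,1)[0],key=cv2.contourArea); print('head rect top',cv2.minAreaRect(cn)); print(ray(f,*cv2.minAreaRect(cn)[0],.094))
s=W[(m2>0)]; print(np.median(s,0))
c=g['color'].astype(int).sum(2); V=cloud(g); vv,uu=np.mgrid[:420,:560]
m=(V[...,2]>.088)&(uu>300)&(uu<330)&(vv>140)&(vv<165); P=V[m]; print('side head top',len(P),np.median(P,0),cv2.minAreaRect((P[:,:2]*1000).astype(np.float32)))
E
```

```text
hole side [0.55900187 0.05098557 0.044     ]
(np.float64(209.79558652729384), np.float64(198.3623693379791)) [0.56095418 0.04841855 0.044     ]
(np.float64(256.8338394793926), np.float64(259.43297180043385)) [0.55999474 0.0501242  0.044     ]
[353.26472277 246.87172855] [314.53886643 148.62826756]
[349.32171113 246.62921625] [314.11259072 169.5236049 ]
head rect top ((351.3999938964844, 246.80001831054688), (14.546475410461426, 11.384199142456055), 18.43494987487793)
[ 0.46709116 -0.23075484  0.094     ]
[ 0.46653438 -0.2266359   0.09208127]
side head top 107 [ 0.46606243 -0.22698676  0.09310075] ((466.0317077636719, -231.57684326171875), (32.1922721862793, 23.188922882080078), 73.06906127929688)
```

```bash
cat >> h.py <<'E'
def delta(goal,yaw=None):
    """tool-frame units to goal TCP (world)."""
    o=r.get_obs(); R=Ro.from_rotvec(o['orientation']).as_matrix()
    d=R.T@(np.array(goal)-o['tcp_pos'])
    print('t',round(o['clock'],2),'tcp',o['tcp_pos'].round(4),'x-yaw',np.degrees(np.arctan2(R[1,0],R[0,0])).round(2),'zaxis',R[:,2].round(4),'F',o['contact_force'].round(1),'M',o['moment'].round(2),'w',round(o['grip_width'],4))
    print('mm',(d*1000).round(1),'units',(d/.12).round(4),'rows at 45mm',np.linalg.norm(d)/.045)
    if yaw is not None:
        a=np.radians(yaw); X=np.array([np.cos(a),np.sin(a),0]);Z=np.array([0,0,-1.]);T=np.stack([X,np.cross(Z,X),Z],1)
        w=Ro.from_matrix(R.T@T).as_rotvec(); print('twist units',(np.degrees(w)/120).round(4))
    return d
E
python3 - <<'E'
from h import *
delta([.42,.2,.45],72.6)
E
```

```text
t 0.1 tcp [0.1759 0.6514 0.4038] x-yaw 74.88 zaxis [-3.0e-04 -1.6e-03 -1.0e+00] F [ 0.4 -0.5 -0.7] M [-0.01  0.01  0.02] w 0.0853
mm [-372.2  353.3  -45.5] units [-3.1019  2.9445 -0.3794] rows at 45mm 11.449765384000672
twist units [0.0001 0.0008 0.019 ]
```

apply_moves:
  dp:
    - [-0.26, 0.245, -0.032]
    - [-0.26, 0.245, -0.032]
    - [-0.26, 0.245, -0.032]
    - [-0.26, 0.245, -0.032]
    - [-0.26, 0.245, -0.032]
    - [-0.26, 0.245, -0.032]
    - [-0.26, 0.245, -0.032]
    - [-0.26, 0.245, -0.032]
    - [-0.26, 0.245, -0.032]
    - [-0.26, 0.245, -0.032]
    - [-0.26, 0.245, -0.032]
    - [-0.26, 0.245, -0.032]
  twist:
    - [0, 0, 0.019]
    - [0, 0, 0]
    - [0, 0, 0]
    - [0, 0, 0]
    - [0, 0, 0]
    - [0, 0, 0]
    - [0, 0, 0]
    - [0, 0, 0]
    - [0, 0, 0]
    - [0, 0, 0]
    - [0, 0, 0]
    - [0, 0, 0]
  jaw: [0, 0, 0, 0, 0, 0, 0, 0, 0, 0, 0, 0]
  grip_force: 60

```text
clock: 1.3
tcp_pos: [0.4055, 0.1757, 0.4467]
orientation: [2.521, 1.872, -0.014]
contact_force: [1.3, -0.3, -0.4]
grip_width: 0.0855
```

```bash
python3 - <<'E'
from h import *
delta([.4665,-.232,.40],72.6)
E
```

```text
t 1.3 tcp [0.4055 0.1757 0.4467] x-yaw 73.18 zaxis [-0.0065 -0.0062 -1.    ] F [ 1.3 -0.3 -0.4] M [ 0.01 -0.04 -0.03] w 0.0855
mm [-372.2  176.6   48.9] units [-3.1016  1.4714  0.4072] rows at 45mm 9.218751794858967
twist units [-0.0021  0.0038  0.0049]
```

apply_moves:
  dp:
    - [-0.33, 0.157, 0.043]
    - [-0.33, 0.157, 0.043]
    - [-0.33, 0.157, 0.043]
    - [-0.33, 0.157, 0.043]
    - [-0.33, 0.157, 0.043]
    - [-0.33, 0.157, 0.043]
    - [-0.33, 0.157, 0.043]
    - [-0.33, 0.157, 0.043]
    - [-0.33, 0.157, 0.043]
    - [0, 0, 0]
    - [0, 0, 0]
  twist:
    - [-0.002, 0.004, 0.005]
    - [0, 0, 0]
    - [0, 0, 0]
    - [0, 0, 0]
    - [0, 0, 0]
    - [0, 0, 0]
    - [0, 0, 0]
    - [0, 0, 0]
    - [0, 0, 0]
    - [0, 0, 0]
    - [0, 0, 0]
  jaw: [0, 0, 0, 0, 0, 0, 0, 0, 0, 0, 0]

```text
clock: 2.4
tcp_pos: [0.4591, -0.2374, 0.3983]
orientation: [2.54, 1.847, 0.005]
contact_force: [-0.6, -0.0, -0.8]
grip_width: 0.0848
```

```bash
python3 - <<'E'
from h import *
delta([.4665,-.232,.29],72.6)
E
```

```text
t 2.4 tcp [ 0.4591 -0.2374  0.3983] x-yaw 72.06 zaxis [ 3.5e-03  9.0e-04 -1.0e+00] F [-0.6 -0.  -0.8] M [ 0.03 -0.03 -0.  ] w 0.0848
mm [  7.2   5.  108.4] units [0.0599 0.0419 0.9031] rows at 45mm 2.4160946732847686
twist units [ 0.0015 -0.0009 -0.0045]
```

apply_moves:
  dp:
    - [0.03, 0.02, 0.3]
    - [0.03, 0.02, 0.3]
    - [0, 0, 0.28]
    - [0, 0, 0]
    - [0, 0, 0]
  twist:
    - [0.0015, -0.001, -0.0045]
    - [0, 0, 0]
    - [0, 0, 0]
    - [0, 0, 0]
    - [0, 0, 0]
  jaw: [0, 0, 0, 0, 0]

```text
clock: 2.9
tcp_pos: [0.4679, -0.2274, 0.2914]
orientation: [-2.525, -1.869, -0.006]
contact_force: [0.0, -0.1, 0.9]
grip_width: 0.0854
```

```bash
python3 - <<'E'
from h import *
delta([.4665,-.232,.228],72.6)
g=snap('side','s1'); f=snap('top','t1')
a=cv2.resize(g['color'][70:220,220:420],None,fx=4,fy=4,interpolation=2);cv2.imwrite('pics/s1z.png',a[:,:,::-1])
E
```

```text
t 2.9 tcp [ 0.4679 -0.2274  0.2914] x-yaw 73.0 zaxis [ 0.0031  0.0024 -1.    ] F [ 0.  -0.1  0.9] M [-0.05 -0.05  0.06] w 0.0854
mm [-5.1 -0.2 63.4] units [-0.0422 -0.0014  0.5284] rows at 45mm 1.4134451725517647
twist units [ 0.0011 -0.0015  0.0033]
```

View pics/s1z.png

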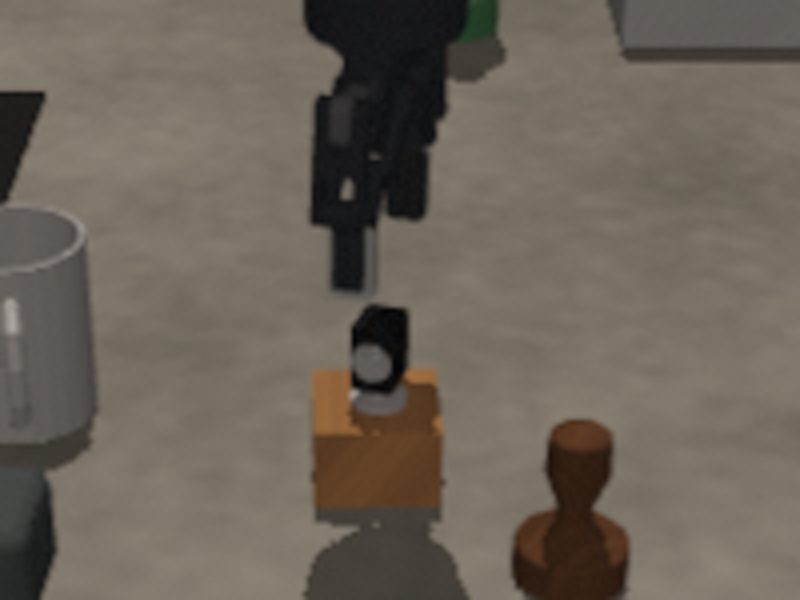

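apply_moves:
  dp:
    - [-0.04, 0, 0.2]
    - [0, 0, 0.2]
    - [0, 0, 0.12]
    - [0, 0, 0]
    - [0, 0, 0]
  twist:
    - [0.001, -0.0015, 0.003]
    - [0, 0, 0]
    - [0, 0, 0]
    - [0, 0, 0]
    - [0, 0, 0]
  jaw: [0, 0, 0, 0, 0]

```text
clock: 3.5
tcp_pos: [0.471, -0.2328, 0.2361]
orientation: [2.52, 1.856, 0.019]
contact_force: [0.1, -0.8, 1.0]
grip_width: 0.0854
```

```bash
python3 - <<'E'
from h import *
delta([.4665,-.232,.228],72.6)
g=snap('side','s2')
a=cv2.resize(g['color'][70:220,220:420],None,fx=4,fy=4,interpolation=2);cv2.imwrite('pics/s2z.png',a[:,:,::-1])
E
```

```text
t 3.5 tcp [ 0.471  -0.2328  0.2361] x-yaw 72.75 zaxis [ 0.0168 -0.0027 -0.9999] F [ 0.1 -0.8  1. ] M [-0.05  0.03 -0.04] w 0.0854
mm [-0.6 -4.7  8. ] units [-0.0047 -0.0393  0.0669] rows at 45mm 0.20731094780920276
twist units [ 0.008  -0.0012  0.0013]
```

View pics/s2z.png

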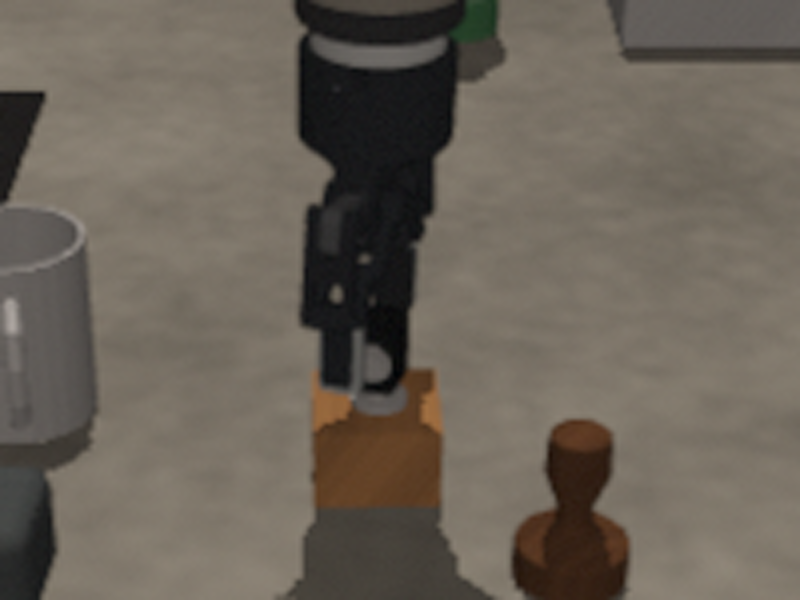

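apply_moves:
  dp:
    - [-0.005, -0.04, 0.04]
    - [0, 0, 0.027]
    - [0, 0, 0]
    - [0, 0, 0]
  twist:
    - [0.008, -0.001, 0.0013]
    - [0, 0, 0]
    - [0, 0, 0]
    - [0, 0, 0]
  jaw: [0, 0, 0, 0]

```text
clock: 3.95
tcp_pos: [0.4667, -0.2322, 0.2297]
orientation: [2.531, 1.859, 0.003]
contact_force: [0.1, 0.3, -0.8]
grip_width: 0.0853
```

```bash
python3 - <<'E'
from h import *
delta([.4665,-.232,.228],72.6)
g=snap('side','s3')
a=cv2.resize(g['color'][70:220,220:420],None,fx=4,fy=4,interpolation=2);cv2.imwrite('pics/s3z.png',a[:,:,::-1])
E
```

```text
t 3.95 tcp [ 0.4667 -0.2322  0.2297] x-yaw 72.6 zaxis [ 2.5e-03 -2.0e-04 -1.0e+00] F [ 0.1  0.3 -0.8] M [ 0.01 -0.   -0.  ] w 0.0853
mm [ 0.1 -0.2  1.7] units [ 0.001  -0.0018  0.0143] rows at 45mm 0.038432272418885055
twist units [ 0.0012 -0.0003 -0.    ]
```

View pics/s3z.png

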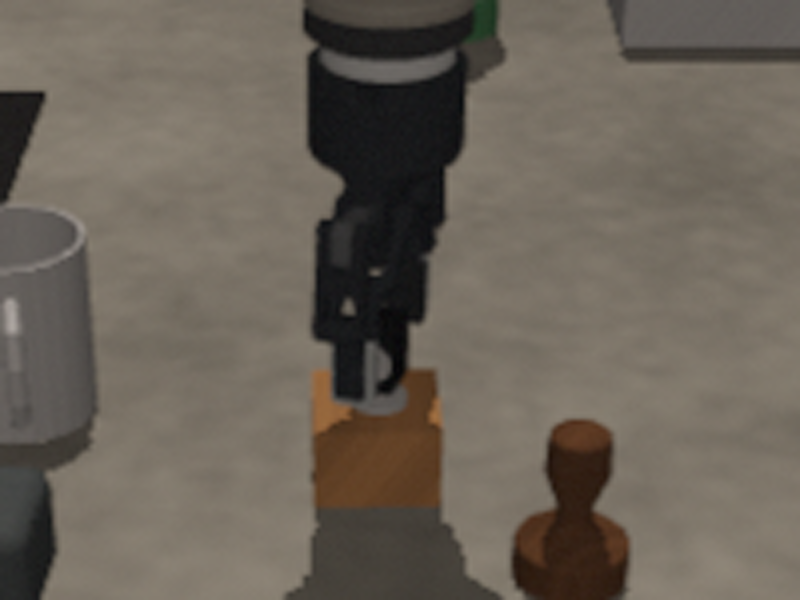

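apply_moves:
  dp:
    - [0, 0, 0]
    - [0, 0, 0]
    - [0, 0, 0]
    - [0, 0, 0]
    - [0, 0, 0]
    - [0, 0, 0]
    - [0, 0, 0]
    - [0, 0, 0]
    - [0, 0, 0]
  twist:
    - [0, 0, 0]
    - [0, 0, 0]
    - [0, 0, 0]
    - [0, 0, 0]
    - [0, 0, 0]
    - [0, 0, 0]
    - [0, 0, 0]
    - [0, 0, 0]
    - [0, 0, 0]
  jaw: [255, 255, 255, 255, 255, 255, 255, 255, 255]
  grip_force: 60

```text
clock: 4.9
tcp_pos: [0.4668, -0.2331, 0.2304]
orientation: [2.53, 1.857, 0.003]
contact_force: [0.3, -0.1, 0.5]
grip_width: 0.0292
```

```bash
python3 - <<'E'
from h import *
delta([.4665,-.232,.30],72.6)
g=snap('side','s4')
a=cv2.resize(g['color'][70:220,220:420],None,fx=4,fy=4,interpolation=2);cv2.imwrite('pics/s4z.png',a[:,:,::-1])
E
```

```text
t 4.9 tcp [ 0.4668 -0.2331  0.2304] x-yaw 72.56 zaxis [ 0.0035 -0.0017 -1.    ] F [ 0.3 -0.1  0.5] M [-0.08  0.07  0.02] w 0.0292
mm [  1.   -0.3 -69.6] units [ 0.0082 -0.0027 -0.5802] rows at 45mm 1.5474580240684044
twist units [ 0.0018  0.0003 -0.0003]
```

View pics/s4z.png

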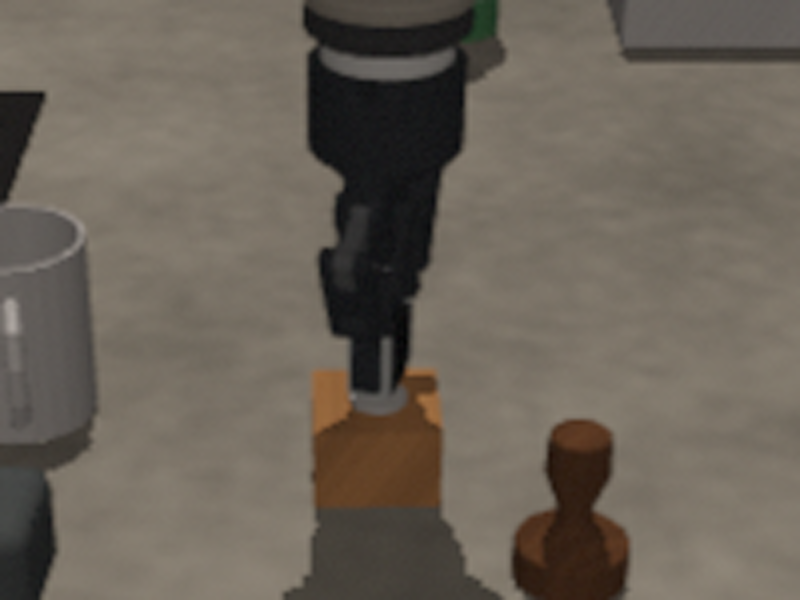

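apply_moves:
  dp:
    - [0, 0, -0.1]
    - [0, 0, -0.15]
    - [0, 0, -0.15]
    - [0, 0, -0.2]
    - [0, 0, -0.2]
    - [0, 0, 0]
    - [0, 0, 0]
  twist:
    - [0.0018, 0, 0]
    - [0, 0, 0]
    - [0, 0, 0]
    - [0, 0, 0]
    - [0, 0, 0]
    - [0, 0, 0]
    - [0, 0, 0]
  jaw: [255, 255, 255, 255, 255, 255, 255]

```text
clock: 5.65
tcp_pos: [0.4656, -0.2322, 0.3317]
orientation: [-2.529, -1.856, 0.004]
contact_force: [-0.4, 0.3, -1.6]
grip_width: 0.0294
```

```bash
python3 - <<'E'
from h import *
delta([.5605,.0492,.33],72.6)
g=snap('side','s5')
a=cv2.resize(g['color'][70:220,220:420],None,fx=4,fy=4,interpolation=2);cv2.imwrite('pics/s5z.png',a[:,:,::-1])
E
```

```text
t 5.65 tcp [ 0.4656 -0.2322  0.3317] x-yaw 72.55 zaxis [-0.0049  0.002  -1.    ] F [-0.4  0.3 -1.6] M [ 0.04 -0.01  0.  ] w 0.0294
mm [296.9   6.1   1.8] units [2.474  0.0511 0.0149] rows at 45mm 6.598848748496121
twist units [-0.0025 -0.0002 -0.0004]
```

View pics/s5z.png

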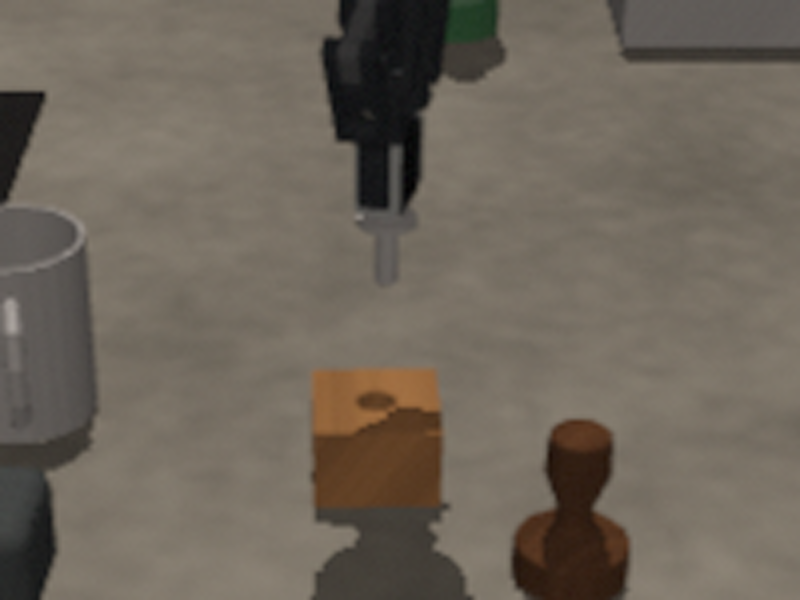

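apply_moves:
  dp:
    - [0.2, 0.007, 0]
    - [0.35, 0.007, 0]
    - [0.35, 0.007, 0]
    - [0.35, 0.007, 0]
    - [0.35, 0.007, 0]
    - [0.35, 0.007, 0]
    - [0.3, 0.007, 0]
    - [0.15, 0, 0]
    - [0, 0, 0]
    - [0, 0, 0]
  twist:
    - [-0.0025, 0, 0]
    - [0, 0, 0]
    - [0, 0, 0]
    - [0, 0, 0]
    - [0, 0, 0]
    - [0, 0, 0]
    - [0, 0, 0]
    - [0, 0, 0]
    - [0, 0, 0]
    - [0, 0, 0]
  jaw: [255, 255, 255, 255, 255, 255, 255, 255, 255, 255]

```text
clock: 6.7
tcp_pos: [0.5575, 0.0491, 0.3212]
orientation: [-2.534, -1.847, 0.025]
contact_force: [0.6, -0.5, -2.5]
grip_width: 0.0294
```

```bash
python3 - <<'E'
from h import *
delta([.5605,.0492,.30],72.6)
E
```

```text
t 6.7 tcp [0.5575 0.0491 0.3212] x-yaw 72.19 zaxis [-0.0164 -0.0048 -0.9999] F [ 0.6 -0.5 -2.5] M [-0.06  0.    0.04] w 0.0294
mm [ 1.2  3.1 21.2] units [0.0103 0.0256 0.1764] rows at 45mm 0.47597504903532073
twist units [-0.0068  0.0045 -0.0034]
```

Level the tool and come to about 15 mm above the ear.

apply_moves:
  dp:
    - [0.01, 0.025, 0.1]
    - [0, 0, 0.1]
    - [0, 0, 0.1]
    - [0, 0, 0]
    - [0, 0, 0]
  twist:
    - [-0.007, 0.0045, -0.0035]
    - [0, 0, 0]
    - [0, 0, 0]
    - [0, 0, 0]
    - [0, 0, 0]
  jaw: [255, 255, 255, 255, 255]

```text
clock: 7.2
tcp_pos: [0.5585, 0.0411, 0.2826]
orientation: [2.541, 1.846, -0.007]
contact_force: [0.0, -0.2, -1.7]
grip_width: 0.0298
```

```bash
python3 - <<'E'
from h import *
delta([.5605,.0492,.265],72.6)
g=snap('side','s6');f=snap('top','t6')
o=r.get_obs();R=Ro.from_rotvec(o['orientation']).as_matrix()
tip=o['tcp_pos']+R[:,2]*.2174; print('tip',tip.round(4),proj(g,tip),proj(g,[.5605,.0492,.044]))
a=cv2.resize(g['color'][200:300,180:310],None,fx=6,fy=6,interpolation=2);cv2.imwrite('pics/s6z.png',a[:,:,::-1])
a=cv2.resize(f['color'][120:240,130:260],None,fx=5,fy=5,interpolation=2);cv2.imwrite('pics/t6z.png',a[:,:,::-1])
E
```

```text
t 7.2 tcp [0.5585 0.0411 0.2826] x-yaw 71.98 zaxis [-0.0031 -0.0034 -1.    ] F [ 0.  -0.2 -1.7] M [ 0.07  0.01 -0.02] w 0.0298
mm [ 8.3 -0.6 17.6] units [ 0.0696 -0.005   0.1464] rows at 45mm 0.43240492194760854
twist units [-0.0009  0.002  -0.0052]
tip [0.5581 0.0409 0.0655] [257.9108335  245.37794319] [256.5749567  259.04610323]
```

View pics/s6z.png

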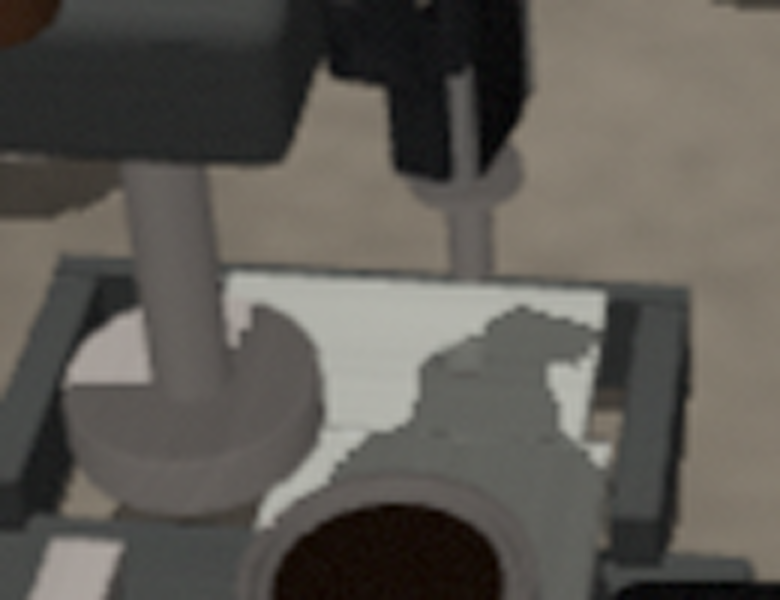

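View pics/t6z.png

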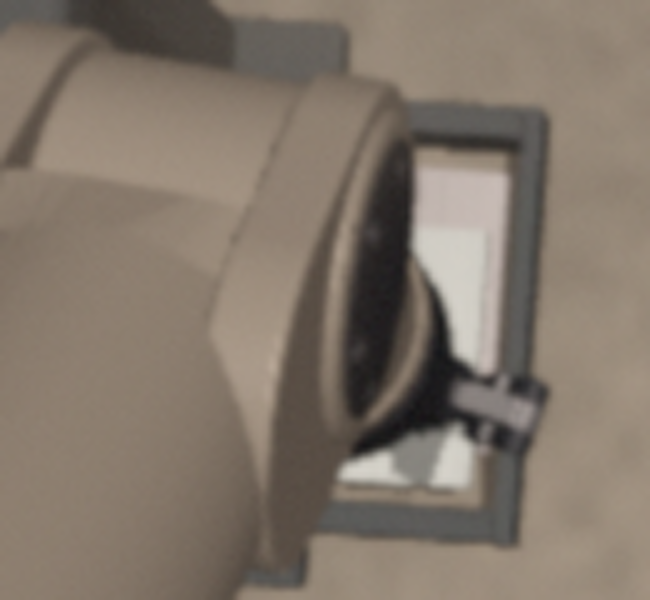

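```bash
python3 - <<'E'
from h import *
g=pickle.load(open('s6.pkl','rb'));f=pickle.load(open('t6.pkl','rb'))
V=cloud(g);W=cloud(f)
print(r.get_obs()['joints'].round(3))
for u,v in((100,200),(150,160),(200,190),(60,200),(120,260)): print(u,v,W[v,u].round(3), f['z_map'][v,u])
cv2.imwrite('pics/both.png',np.hstack([f['color'],g['color']])[:,:,::-1][:, ::1])
cv2.imwrite('pics/both.png',cv2.resize(np.hstack([f['color'],g['color']]),(800,300),interpolation=3)[:,:,::-1])
E
```

```text
[-0.626  0.497  0.574  1.968 -0.371  0.785  1.416]
100 200 [0.513 0.081 0.528] 0.4460504
150 160 [0.558 0.043 0.496] 0.48081633
200 190 [ 0.532 -0.003  0.454] 0.52073526
60 200 [0.558 0.373 0.001] 0.97591895
120 260 [0.458 0.038 0.59 ] 0.37963519
```

View pics/both.png

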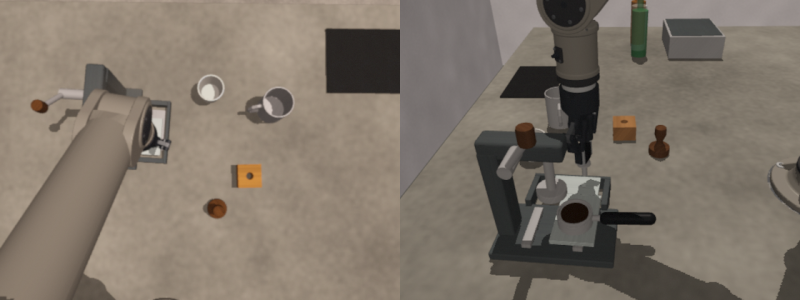

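View pics/s6.png

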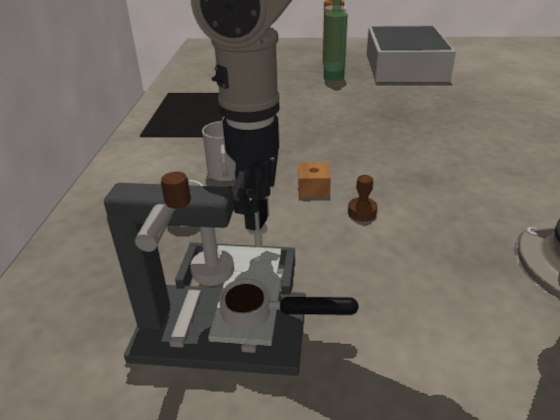

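apply_moves:
  dp:
    - [0.07, -0.005, 0.07]
    - [0, 0, 0.06]
    - [0, 0, 0]
    - [0, 0, 0]
  twist:
    - [-0.001, 0.002, -0.005]
    - [0, 0, 0]
    - [0, 0, 0]
    - [0, 0, 0]
  jaw: [255, 255, 255, 255]

```text
clock: 7.7
tcp_pos: [0.5613, 0.0513, 0.2667]
orientation: [2.529, 1.863, 0.005]
contact_force: [-0.1, 0.1, -1.3]
grip_width: 0.0295
```

```bash
cat >> h.py <<'E'
def tip(L=.2174):
    o=r.get_obs();R=Ro.from_rotvec(o['orientation']).as_matrix(); t=o['tcp_pos']+R[:,2]*L; print('tip',t.round(4)); return t
E
python3 - <<'E'
from h import *
delta([.5604,.0493,.2634],72.6); t=tip()
g=snap('side','s7'); print(proj(g,t))
a=cv2.resize(g['color'][215:285,210:310],None,fx=8,fy=8,interpolation=2);cv2.imwrite('pics/s7z.png',a[:,:,::-1])
E
```

```text
t 7.7 tcp [0.5613 0.0513 0.2667] x-yaw 72.75 zaxis [ 0.0027  0.0015 -1.    ] F [-0.1  0.1 -1.3] M [ 0.02 -0.03 -0.07] w 0.0295
mm [-2.2 -0.3  3.3] units [-0.0181 -0.0024  0.0276] rows at 45mm 0.08821139098798027
twist units [ 0.001  -0.0011  0.0012]
tip [0.5619 0.0516 0.0493]
[255.39727776 257.5073775 ]
```

View pics/s7z.png

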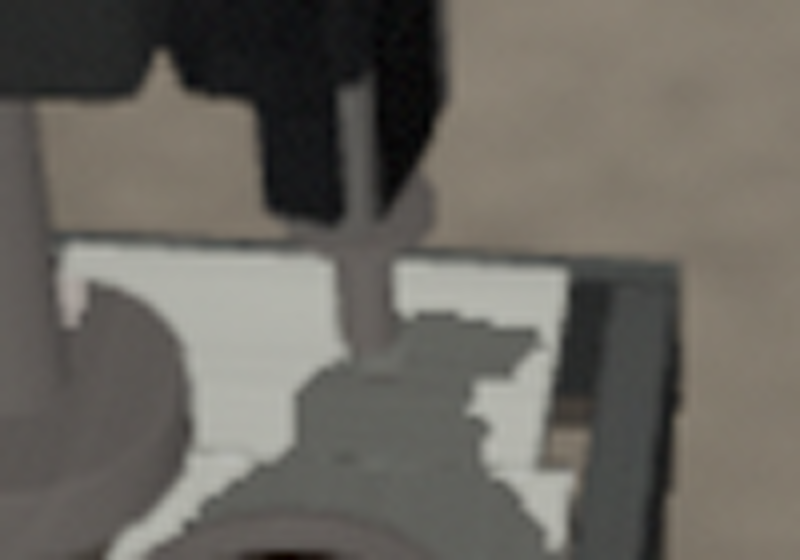

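apply_moves:
  dp:
    - [-0.02, -0.002, 0.005]
    - [0, 0, 0]
    - [0, 0, 0]
  twist:
    - [0.001, -0.001, 0.001]
    - [0, 0, 0]
    - [0, 0, 0]
  jaw: [255, 255, 255]

```text
clock: 8.05
tcp_pos: [0.5603, 0.0485, 0.2665]
orientation: [2.532, 1.86, 0.0]
contact_force: [0.3, 0.2, -0.7]
grip_width: 0.0296
```

```bash
python3 - <<'E'
from h import *
delta([.5605,.049,.2634],72.6); t=tip()
E
```

```text
t 8.05 tcp [0.5603 0.0485 0.2665] x-yaw 72.59 zaxis [ 3.e-04 -1.e-04 -1.e+00] F [ 0.3  0.2 -0.7] M [0.01 0.02 0.04] w 0.0296
mm [0.5 0.  3.1] units [0.0044 0.0002 0.0254] rows at 45mm 0.06879786152630775
twist units [ 0.0001  0.     -0.0001]
tip [0.5604 0.0485 0.0491]
```

Good; descend in small steps, watching force.

apply_moves:
  dp:
    - [0.004, 0, 0.02]
    - [0, 0, 0.02]
    - [0, 0, 0.015]
    - [0, 0, 0]
  twist:
    - [0, 0, 0]
    - [0, 0, 0]
    - [0, 0, 0]
    - [0, 0, 0]
  jaw: [255, 255, 255, 255]

```text
clock: 8.45
tcp_pos: [0.5605, 0.0492, 0.2596]
orientation: [-2.532, -1.86, -0.001]
contact_force: [-0.0, 1.3, -1.2]
grip_width: 0.0296
```

```bash
python3 - <<'E'
from h import *
delta([.5605,.049,.2634],72.6); t=tip()
E
```

```text
t 8.45 tcp [0.5605 0.0492 0.2596] x-yaw 72.59 zaxis [ 6.e-04  6.e-04 -1.e+00] F [-0.   1.3 -1.2] M [ 0.2   0.04 -0.05] w 0.0296
mm [-0.2  0.  -3.8] units [-0.002   0.0003 -0.0317] rows at 45mm 0.0848169812979409
twist units [ 0.0002 -0.0004 -0.0001]
tip [0.5607 0.0494 0.0422]
```

apply_moves:
  dp:
    - [0.003, 0, 0.02]
    - [0, 0, 0.015]
    - [0, 0, 0]
  twist:
    - [0, 0, 0]
    - [0, 0, 0]
    - [0, 0, 0]
  jaw: [255, 255, 255]

```text
clock: 8.75
tcp_pos: [0.5606, 0.0497, 0.2548]
orientation: [-2.532, -1.86, -0.001]
contact_force: [-0.1, -0.8, -1.2]
grip_width: 0.0294
```

```bash
python3 - <<'E'
from h import *
delta([.5605,.049,.2504],72.6); t=tip()
g=snap('side','s8')
a=cv2.resize(g['color'][215:285,210:310],None,fx=8,fy=8,interpolation=2);cv2.imwrite('pics/s8z.png',a[:,:,::-1])
E
```

```text
t 8.75 tcp [0.5606 0.0497 0.2548] x-yaw 72.61 zaxis [ 2.e-04  3.e-04 -1.e+00] F [-0.1 -0.8 -1.2] M [0.03 0.02 0.02] w 0.0294
mm [-0.7  0.1  4.4] units [-0.0055  0.0011  0.0367] rows at 45mm 0.09898587570377258
twist units [ 0.     -0.0002  0.0001]
tip [0.5606 0.0497 0.0374]
```

View pics/s8z.png

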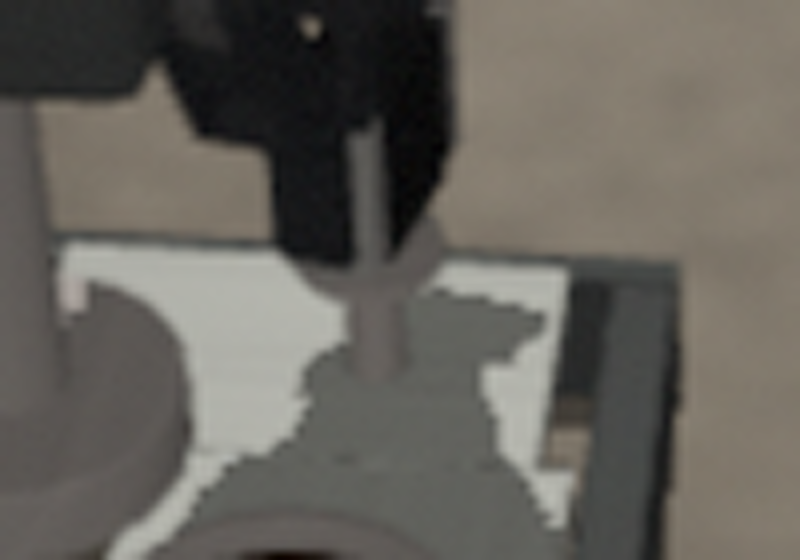

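apply_moves:
  dp:
    - [0, 0, 0.01]
    - [0.0104, 0.04, 0]
    - [0.0104, 0.04, 0]
    - [0.0104, 0.04, 0]
    - [0.0104, 0.04, 0]
    - [0, 0, 0]
    - [0, 0, 0]
  twist:
    - [0, 0, 0]
    - [0, 0, 0]
    - [0, 0, 0]
    - [0, 0, 0]
    - [0, 0, 0]
    - [0, 0, 0]
    - [0, 0, 0]
  jaw: [255, 255, 255, 255, 255, 255, 255]

```text
clock: 9.5
tcp_pos: [0.5822, 0.0485, 0.2534]
orientation: [-2.531, -1.86, 0.001]
contact_force: [-1.3, 0.0, -0.6]
grip_width: 0.0297
```

```bash
cat >> h.py <<'E'
SX=np.array([np.cos(np.radians(-3)),np.sin(np.radians(-3))]); H0=np.array([.5606,.0495])
def trav():
    t=tip(); d=t[:2]-H0; print('travel mm',round(1e3*d@SX,2),'lateral mm',round(1e3*(d@[-SX[1],SX[0]]),2),'tipz',round(1e3*t[2],2))
E
python3 - <<'E'
from h import *
delta([.5856,.0482,.2504],72.6); trav()
g=snap('side','s9')
a=cv2.resize(g['color'][195:345,130:320],None,fx=4,fy=4,interpolation=2);cv2.imwrite('pics/s9z.png',a[:,:,::-1])
E
```

```text
t 9.5 tcp [0.5822 0.0485 0.2534] x-yaw 72.6 zaxis [-8.e-04  4.e-04 -1.e+00] F [-1.3  0.  -0.6] M [0.07 0.28 0.03] w 0.0297
mm [0.7 3.3 3. ] units [0.0059 0.0277 0.0253] rows at 45mm 0.10125822534562842
twist units [-0.0004 -0.0001  0.    ]
tip [0.582  0.0486 0.036 ]
travel mm 21.46 lateral mm 0.22 tipz 36.03
```

View pics/s9z.png

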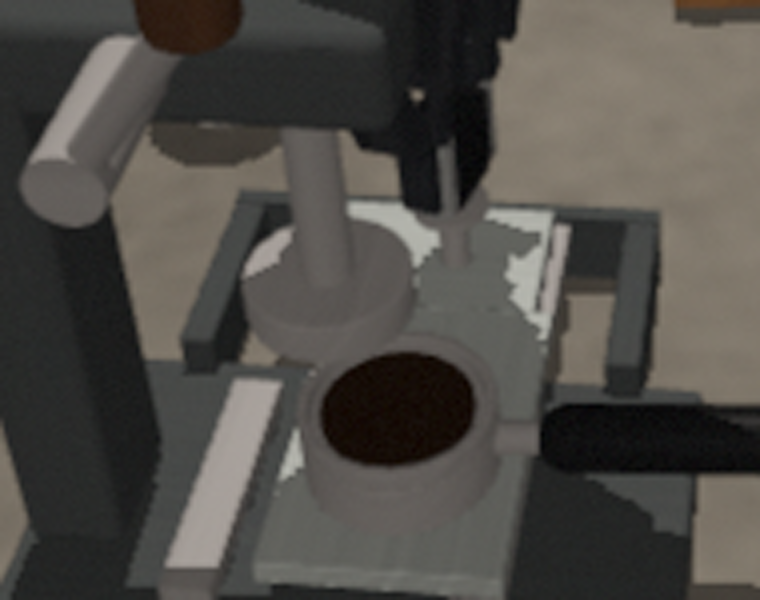

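apply_moves:
  dp:
    - [0.0104, 0.04, 0]
    - [0, 0, 0.012]
    - [0, 0, 0.012]
    - [0, 0, 0.012]
    - [0, 0, 0.005]
  twist:
    - [0, 0, 0]
    - [0, 0, 0]
    - [0, 0, 0]
    - [0, 0, 0]
    - [0, 0, 0]
  jaw: [255, 255, 255, 255, 255]

```text
clock: 10.05
tcp_pos: [0.5879, 0.0479, 0.2503]
orientation: [-2.531, -1.859, -0.002]
contact_force: [-4.3, 0.9, 7.1]
grip_width: 0.0293
```

```bash
python3 - <<'E'
from h import *
delta([.5856,.0482,.2504],72.6); trav()
E
```

```text
t 10.05 tcp [0.5879 0.0479 0.2503] x-yaw 72.58 zaxis [ 1.0e-04  1.7e-03 -1.0e+00] F [-4.3  0.9  7.1] M [0.13 0.97 0.05] w 0.0293
mm [-0.4 -2.3 -0.1] units [-0.0034 -0.019  -0.0011] rows at 45mm 0.05164118774163225
twist units [-0.0002 -0.0008 -0.0001]
tip [0.5879 0.0483 0.0329]
travel mm 27.35 lateral mm 0.2 tipz 32.87
```

apply_moves:
  dp:
    - [0.0017, 0.0065, 0.003]
    - [0.0017, 0.0065, 0.003]
    - [0.0017, 0.0065, 0.003]
    - [0.0017, 0.0065, 0.003]
    - [0, 0, 0.003]
  twist:
    - [0, 0, 0]
    - [0, 0, 0]
    - [0, 0, 0]
    - [0, 0, 0]
    - [0, 0, 0]
  jaw: [255, 255, 255, 255, 255]

```text
clock: 10.55
tcp_pos: [0.5893, 0.0473, 0.2503]
orientation: [-2.527, -1.854, 0.004]
contact_force: [-1.5, 0.1, 4.3]
grip_width: 0.0291
```

```bash
python3 - <<'E'
from h import *
delta([.5856,.0482,.2504],72.6); trav()
E
```

```text
t 10.55 tcp [0.5893 0.0473 0.2503] x-yaw 72.55 zaxis [-0.0064  0.0046 -1.    ] F [-1.5  0.1  4.3] M [ 0.09  0.47 -0.01] w 0.0291
mm [-0.2 -3.8 -0.1] units [-0.0019 -0.0315 -0.0006] rows at 45mm 0.08423934946138413
twist units [-0.0035 -0.0012 -0.0004]
tip [0.5879 0.0483 0.0329]
travel mm 27.32 lateral mm 0.21 tipz 32.91
```

apply_moves:
  dp:
    - [0, 0, -0.003]
    - [0.002, 0.0085, 0]
    - [0.002, 0.0085, 0]
    - [0, 0, 0.003]
    - [0, 0, 0.004]
  twist:
    - [-0.0035, -0.001, 0]
    - [0, 0, 0]
    - [0, 0, 0]
    - [0, 0, 0]
    - [0, 0, 0]
  jaw: [255, 255, 255, 255, 255]

```text
clock: 11.05
tcp_pos: [0.5903, 0.0476, 0.2503]
orientation: [-2.529, -1.857, 0.003]
contact_force: [-4.7, 0.6, 7.2]
grip_width: 0.0296
```

```bash
python3 - <<'E'
from h import *
delta([.5856,.0482,.2504],72.6); trav()
E
```

```text
t 11.05 tcp [0.5903 0.0476 0.2503] x-yaw 72.58 zaxis [-0.0041  0.0018 -1.    ] F [-4.7  0.6  7.2] M [0.18 1.07 0.06] w 0.0296
mm [-0.9 -4.6 -0.1] units [-0.0073 -0.0385 -0.0009] rows at 45mm 0.10450437948784858
twist units [-0.0021 -0.0002 -0.0001]
tip [0.5894 0.048  0.0329]
travel mm 28.81 lateral mm 0.05 tipz 32.88
```

apply_moves:
  dp:
    - [0, 0, -0.003]
    - [0.002, 0.0085, 0]
    - [0, 0, 0.004]
    - [0, 0, 0.004]
    - [0, 0, -0.003]
    - [0.002, 0.0085, 0]
    - [0, 0, 0.004]
    - [0, 0, 0.004]
    - [0, 0, -0.003]
    - [0.002, 0.0085, 0]
    - [0, 0, 0.004]
    - [0, 0, 0.004]
  twist:
    - [-0.002, 0, 0]
    - [0, 0, 0]
    - [0, 0, 0]
    - [0, 0, 0]
    - [-0.001, 0, 0]
    - [0, 0, 0]
    - [0, 0, 0]
    - [0, 0, 0]
    - [-0.001, 0, 0]
    - [0, 0, 0]
    - [0, 0, 0]
    - [0, 0, 0]
  jaw: [255, 255, 255, 255, 255, 255, 255, 255, 255, 255, 255, 255]

```text
clock: 12.25
tcp_pos: [0.5949, 0.0476, 0.2503]
orientation: [2.53, 1.858, 0.007]
contact_force: [-4.8, 1.3, 9.3]
grip_width: 0.0295
```

```bash
python3 - <<'E'
from h import *
delta([.5856,.0482,.2504],72.6); trav()
E
```

```text
t 12.25 tcp [0.5949 0.0476 0.2503] x-yaw 72.6 zaxis [ 4.9e-03  6.0e-04 -1.0e+00] F [-4.8  1.3  9.3] M [0.34 1.27 0.03] w 0.0295
mm [-2.2 -9.1 -0.2] units [-0.0182 -0.0755 -0.0016] rows at 45mm 0.20699162852733602
twist units [ 0.0021 -0.001   0.    ]
tip [0.596  0.0477 0.0329]
travel mm 35.4 lateral mm 0.06 tipz 32.86
```

apply_moves:
  dp:
    - [0, 0, -0.003]
    - [0.0015, 0.006, 0]
    - [0, 0, 0.004]
    - [0, 0, 0.004]
    - [0, 0, -0.003]
    - [0.0015, 0.006, 0]
    - [0, 0, 0.004]
    - [0, 0, 0.004]
  twist:
    - [0.002, -0.001, 0]
    - [0, 0, 0]
    - [0, 0, 0]
    - [0, 0, 0]
    - [0, 0, 0]
    - [0, 0, 0]
    - [0, 0, 0]
    - [0, 0, 0]
  jaw: [255, 255, 255, 255, 255, 255, 255, 255]

```text
clock: 13.05
tcp_pos: [0.5972, 0.0474, 0.2503]
orientation: [-2.532, -1.86, -0.002]
contact_force: [-3.9, 1.9, 8.2]
grip_width: 0.0293
```

```bash
python3 - <<'E'
from h import *
delta([.5856,.0482,.2504],72.6); trav()
E
```

```text
t 13.05 tcp [0.5972 0.0474 0.2503] x-yaw 72.6 zaxis [ 8.e-04  6.e-04 -1.e+00] F [-3.9  1.9  8.2] M [0.34 1.04 0.06] w 0.0293
mm [ -2.7 -11.4  -0.1] units [-0.0223 -0.0946 -0.0011] rows at 45mm 0.2592304506519891
twist units [ 0.0003 -0.0004 -0.    ]
tip [0.5974 0.0475 0.0329]
travel mm 36.86 lateral mm -0.07 tipz 32.87
```

apply_moves:
  dp:
    - [0.002, 0, -0.003]
    - [0.0018, 0.007, 0]
    - [0, 0, 0.004]
    - [0, 0, 0.004]
    - [0, 0, -0.003]
    - [0.0018, 0.007, 0]
    - [0, 0, 0.004]
    - [0, 0, 0.004]
  twist:
    - [0, 0, 0]
    - [0, 0, 0]
    - [0, 0, 0]
    - [0, 0, 0]
    - [0, 0, 0]
    - [0, 0, 0]
    - [0, 0, 0]
    - [0, 0, 0]
  jaw: [255, 255, 255, 255, 255, 255, 255, 255]

```text
clock: 13.85
tcp_pos: [0.5995, 0.0472, 0.2502]
orientation: [-2.531, -1.859, -0.001]
contact_force: [-4.2, 0.6, 8.6]
grip_width: 0.0292
```

```bash
python3 - <<'E'
from h import *
delta([.5856,.0482,.2504],72.6); trav()
E
```

```text
t 13.85 tcp [0.5995 0.0472 0.2502] x-yaw 72.58 zaxis [ 2.0e-04  1.3e-03 -1.0e+00] F [-4.2  0.6  8.6] M [ 0.33  1.17 -0.01] w 0.0292
mm [ -3.2 -13.5  -0.2] units [-0.0263 -0.1127 -0.0015] rows at 45mm 0.3087059091972124
twist units [-0.0001 -0.0006 -0.0001]
tip [0.5995 0.0474 0.0328]
travel mm 38.95 lateral mm -0.02 tipz 32.82
```

apply_moves:
  dp:
    - [0.001, 0, -0.003]
    - [0.0018, 0.007, 0]
    - [0, 0, 0.004]
    - [0, 0, 0.004]
    - [0, 0, -0.003]
    - [0.0018, 0.007, 0]
    - [0, 0, 0.004]
    - [0, 0, 0.004]
  twist:
    - [0, -0.0005, 0]
    - [0, 0, 0]
    - [0, 0, 0]
    - [0, 0, 0]
    - [0, 0, 0]
    - [0, 0, 0]
    - [0, 0, 0]
    - [0, 0, 0]
  jaw: [255, 255, 255, 255, 255, 255, 255, 255]

```text
clock: 14.65
tcp_pos: [0.6018, 0.0471, 0.2502]
orientation: [-2.531, -1.859, -0.001]
contact_force: [-4.1, 1.2, 9.2]
grip_width: 0.0293
```

```bash
python3 - <<'E'
from h import *
delta([.5856,.0482,.2504],72.6); trav()
E
```

```text
t 14.65 tcp [0.6018 0.0471 0.2502] x-yaw 72.59 zaxis [-4.0e-04  1.2e-03 -1.0e+00] F [-4.1  1.2  9.2] M [ 0.38  1.22 -0.  ] w 0.0293
mm [ -3.8 -15.8  -0.2] units [-0.0319 -0.1317 -0.0015] rows at 45mm 0.3614011043122476
twist units [-0.0004 -0.0005 -0.0001]
tip [0.6017 0.0474 0.0328]
travel mm 41.18 lateral mm 0.03 tipz 32.81
```

apply_moves:
  dp:
    - [0.001, 0, -0.003]
    - [0.0018, 0.007, 0]
    - [0, 0, 0.004]
    - [0, 0, 0.004]
    - [0, 0, -0.003]
    - [0.0018, 0.007, 0]
    - [0, 0, 0.004]
    - [0, 0, 0.004]
  twist:
    - [0, -0.0005, 0]
    - [0, 0, 0]
    - [0, 0, 0]
    - [0, 0, 0]
    - [0, 0, 0]
    - [0, 0, 0]
    - [0, 0, 0]
    - [0, 0, 0]
  jaw: [255, 255, 255, 255, 255, 255, 255, 255]

```text
clock: 15.45
tcp_pos: [0.6042, 0.047, 0.2501]
orientation: [-2.531, -1.859, 0.0]
contact_force: [-3.4, 2.3, 8.6]
grip_width: 0.0296
```

```bash
python3 - <<'E'
from h import *
delta([.5856,.0482,.2504],72.6); trav()
E
```

```text
t 15.45 tcp [0.6042 0.047  0.2501] x-yaw 72.59 zaxis [-8.e-04  8.e-04 -1.e+00] F [-3.4  2.3  8.6] M [ 0.42  1.18 -0.01] w 0.0296
mm [ -4.5 -18.1  -0.3] units [-0.0371 -0.1512 -0.0023] rows at 45mm 0.41531581370216203
twist units [-0.0005 -0.0003 -0.0001]
tip [0.6041 0.0472 0.0327]
travel mm 43.54 lateral mm -0.02 tipz 32.71
```

apply_moves:
  dp:
    - [0.003, 0, -0.003]
    - [0.0018, 0.007, 0]
    - [0, 0, 0.004]
    - [0, 0, 0.004]
    - [0, 0, -0.003]
    - [0.0018, 0.007, 0]
    - [0, 0, 0.004]
    - [0, 0, 0.004]
  twist:
    - [-0.0005, 0, 0]
    - [0, 0, 0]
    - [0, 0, 0]
    - [0, 0, 0]
    - [0, 0, 0]
    - [0, 0, 0]
    - [0, 0, 0]
    - [0, 0, 0]
  jaw: [255, 255, 255, 255, 255, 255, 255, 255]

```text
clock: 16.25
tcp_pos: [0.6063, 0.047, 0.2496]
orientation: [-2.531, -1.859, -0.0]
contact_force: [-4.4, 1.5, 7.4]
grip_width: 0.0294
```

```bash
python3 - <<'E'
from h import *
delta([.5856,.0482,.2504],72.6); trav()
E
```

```text
t 16.25 tcp [0.6063 0.047  0.2496] x-yaw 72.57 zaxis [-6.e-04  1.e-03 -1.e+00] F [-4.4  1.5  7.4] M [0.37 1.17 0.02] w 0.0294
mm [ -5.  -20.2  -0.7] units [-0.0419 -0.168  -0.0062] rows at 45mm 0.4620028382176528
twist units [-0.0004 -0.0003 -0.0002]
tip [0.6062 0.0472 0.0322]
travel mm 45.66 lateral mm 0.06 tipz 32.24
```

apply_moves:
  dp:
    - [0.001, 0.004, -0.001]
    - [0, 0, 0.004]
    - [0, 0, 0.005]
  twist:
    - [0, 0, 0]
    - [0, 0, 0]
    - [0, 0, 0]
  jaw: [255, 255, 255]

```text
clock: 16.55
tcp_pos: [0.6067, 0.0468, 0.2494]
orientation: [-2.531, -1.858, 0.0]
contact_force: [-4.8, 1.5, 8.6]
grip_width: 0.0296
```

```bash
python3 - <<'E'
from h import *
delta([.5856,.0482,.2504],72.6); trav()
E
```

```text
t 16.55 tcp [0.6067 0.0468 0.2494] x-yaw 72.56 zaxis [-0.0016  0.0017 -1.    ] F [-4.8  1.5  8.6] M [0.31 1.37 0.03] w 0.0296
mm [ -5.  -20.6  -0.9] units [-0.0415 -0.1716 -0.0079] rows at 45mm 0.4713125901063262
twist units [-0.001  -0.0005 -0.0003]
tip [0.6064 0.0471 0.032 ]
travel mm 45.86 lateral mm 0.04 tipz 32.02
```

Sinking on the bevel; continue +x.

apply_moves:
  dp:
    - [0.0015, 0.006, -0.002]
    - [0, 0, 0.004]
    - [0, 0, 0.005]
    - [0, 0, 0.005]
  twist:
    - [-0.001, -0.0005, 0]
    - [0, 0, 0]
    - [0, 0, 0]
    - [0, 0, 0]
  jaw: [255, 255, 255, 255]

```text
clock: 16.95
tcp_pos: [0.6082, 0.0471, 0.2474]
orientation: [2.531, 1.858, 0.003]
contact_force: [-1.0, 0.8, -0.9]
grip_width: 0.0295
```

```bash
python3 - <<'E'
from h import *
delta([.5856,.0482,.2504],72.6); trav()
E
```

```text
t 16.95 tcp [0.6082 0.0471 0.2474] x-yaw 72.58 zaxis [ 2.7e-03 -4.0e-04 -1.0e+00] F [-1.   0.8 -0.9] M [0.35 0.25 0.02] w 0.0295
mm [ -5.7 -21.9  -3.1] units [-0.0476 -0.1824 -0.0258] rows at 45mm 0.5074183610749556
twist units [ 0.0013 -0.0002 -0.0001]
tip [0.6088 0.047  0.03  ]
travel mm 48.25 lateral mm 0.05 tipz 29.97
```

apply_moves:
  dp:
    - [0.001, 0, 0.006]
    - [0, 0, 0.02]
    - [0, 0, 0.02]
    - [0, 0, 0.02]
    - [0, 0, 0]
  twist:
    - [0.001, 0, 0]
    - [0, 0, 0]
    - [0, 0, 0]
    - [0, 0, 0]
    - [0, 0, 0]
  jaw: [255, 255, 255, 255, 255]

```text
clock: 17.45
tcp_pos: [0.6085, 0.047, 0.2383]
orientation: [2.531, 1.859, 0.001]
contact_force: [-0.7, 1.4, -2.7]
grip_width: 0.0295
```

```bash
python3 - <<'E'
from h import *
delta([.5856,.0482,.2294],72.6); trav()
E
```

```text
t 17.45 tcp [0.6085 0.047  0.2383] x-yaw 72.58 zaxis [ 1.2e-03 -5.0e-04 -1.0e+00] F [-0.7  1.4 -2.7] M [ 0.26  0.11 -0.  ] w 0.0295
mm [ -5.8 -22.2   8.8] units [-0.048  -0.1854  0.0735] rows at 45mm 0.5469819715579907
twist units [ 0.0006  0.     -0.0001]
tip [0.6088 0.0469 0.0209]
travel mm 48.27 lateral mm -0.03 tipz 20.85
```

Free going. The last 9 mm, slowly.

apply_moves:
  dp:
    - [0.001, 0, 0.02]
    - [0, 0, 0.02]
    - [0, 0, 0.015]
    - [0, 0, 0.01]
    - [0, 0, 0]
  twist:
    - [0.0005, 0, 0]
    - [0, 0, 0]
    - [0, 0, 0]
    - [0, 0, 0]
    - [0, 0, 0]
  jaw: [255, 255, 255, 255, 255]

```text
clock: 17.95
tcp_pos: [0.6087, 0.047, 0.2297]
orientation: [2.532, 1.859, 0.0]
contact_force: [-0.4, 0.3, -1.8]
grip_width: 0.0292
```

```bash
python3 - <<'E'
from h import *
delta([.5856,.0482,.2294],72.6); trav()
E
```

```text
t 17.95 tcp [0.6087 0.047  0.2297] x-yaw 72.58 zaxis [ 4.e-04 -4.e-04 -1.e+00] F [-0.4  0.3 -1.8] M [0.22 0.13 0.  ] w 0.0292
mm [ -5.8 -22.4   0.3] units [-0.0483 -0.1865  0.0023] rows at 45mm 0.5136558462200354
twist units [ 0.0003  0.0001 -0.0002]
tip [0.6088 0.0469 0.0123]
travel mm 48.25 lateral mm -0.03 tipz 12.29
```

apply_moves:
  dp:
    - [0, 0, 0.004]
    - [0, 0, 0.004]
    - [0, 0, 0.004]
  twist:
    - [0, 0, 0]
    - [0, 0, 0]
    - [0, 0, 0]
  jaw: [255, 255, 255]

```text
clock: 18.25
tcp_pos: [0.6089, 0.0469, 0.2294]
orientation: [2.533, 1.859, 0.001]
contact_force: [-3.3, 0.8, 5.6]
grip_width: 0.0294
```

```bash
python3 - <<'E'
from h import *
delta([.5856,.0482,.2294],72.6); trav()
g=snap('side','s10')
a=cv2.resize(g['color'][195:345,130:320],None,fx=4,fy=4,interpolation=2);cv2.imwrite('pics/s10z.png',a[:,:,::-1])
E
```

```text
t 18.25 tcp [0.6089 0.0469 0.2294] x-yaw 72.56 zaxis [ 7.e-04  5.e-04 -1.e+00] F [-3.3  0.8  5.6] M [0.3 0.7 0. ] w 0.0294
mm [ -5.7 -22.6  -0. ] units [-0.0477 -0.1883 -0.0003] rows at 45mm 0.5181104658608451
twist units [ 0.0003 -0.0003 -0.0003]
tip [0.609 0.047 0.012]
travel mm 48.5 lateral mm 0.02 tipz 11.98
```

View pics/s10z.png

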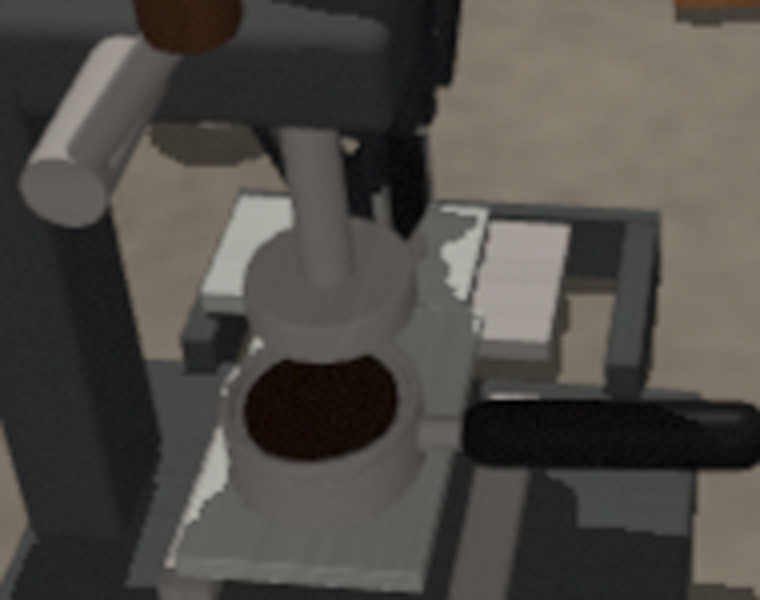

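apply_moves:
  dp:
    - [0, 0, 0]
    - [0, 0, 0]
    - [0, 0, 0]
    - [0, 0, 0]
    - [0, 0, 0]
    - [0, 0, 0]
  twist:
    - [0, 0, 0]
    - [0, 0, 0]
    - [0, 0, 0]
    - [0, 0, 0]
    - [0, 0, 0]
    - [0, 0, 0]
  jaw: [90, 90, 90, 90, 90, 90]

```text
clock: 18.9
tcp_pos: [0.6097, 0.0457, 0.2297]
orientation: [2.531, 1.856, 0.004]
contact_force: [-0.1, -0.2, 0.3]
grip_width: 0.0552
```

```bash
python3 - <<'E'
from h import *
delta([.6089,.0469,.36],72.6)
E
```

```text
t 18.9 tcp [0.6097 0.0457 0.2297] x-yaw 72.51 zaxis [ 0.0039 -0.0014 -1.    ] F [-0.1 -0.2  0.3] M [ 0.02  0.   -0.01] w 0.0552
mm [   0.9   -0.6 -130.3] units [ 0.0072 -0.0049 -1.0861] rows at 45mm 2.8963697105263675
twist units [ 0.002   0.0001 -0.0008]
```

Released, no contact. Back off straight up, gently at first.

apply_moves:
  dp:
    - [0, 0, -0.08]
    - [0, 0, -0.15]
    - [0, 0, -0.2]
    - [0, 0, -0.3]
    - [0, 0, -0.3]
    - [0, 0, -0.3]
    - [0, 0, 0]
    - [0, 0, 0]
  twist:
    - [0.001, 0, 0]
    - [0, 0, 0]
    - [0, 0, 0]
    - [0, 0, 0]
    - [0, 0, 0]
    - [0, 0, 0]
    - [0, 0, 0]
    - [0, 0, 0]
  jaw: [90, 90, 90, 90, 90, 90, 90, 90]

```text
clock: 19.7
tcp_pos: [0.609, 0.0448, 0.3989]
orientation: [2.534, 1.855, 0.001]
contact_force: [0.6, 0.2, -0.7]
grip_width: 0.0553
```

```bash
python3 - <<'E'
from h import *
delta([.45,-.1,.42],72.6)
E
```

```text
t 19.7 tcp [0.609  0.0448 0.3989] x-yaw 72.41 zaxis [ 1.1e-03 -9.0e-04 -1.0e+00] F [ 0.6  0.2 -0.7] M [-0.04 -0.02 -0.03] w 0.0553
mm [-186.1 -107.8  -21.1] units [-1.5511 -0.8981 -0.1762] rows at 45mm 4.8025354950431565
twist units [ 0.0006  0.0003 -0.0016]
```

Move aside so the cameras see the pin.

apply_moves:
  dp:
    - [-0.31, -0.15, -0.03]
    - [-0.31, -0.15, -0.03]
    - [-0.31, -0.15, -0.03]
    - [-0.31, -0.15, -0.03]
    - [-0.31, -0.15, -0.03]
    - [0, 0, 0]
    - [0, 0, 0]
    - [0, 0, 0]
  twist:
    - [0, 0, 0]
    - [0, 0, 0]
    - [0, 0, 0]
    - [0, 0, 0]
    - [0, 0, 0]
    - [0, 0, 0]
    - [0, 0, 0]
    - [0, 0, 0]
  jaw: [90, 90, 90, 90, 90, 90, 90, 90]

```text
clock: 20.5
tcp_pos: [0.4602, -0.1087, 0.4118]
orientation: [-2.529, -1.856, 0.01]
contact_force: [0.2, 0.7, 0.3]
grip_width: 0.0549
```

```bash
python3 - <<'E'
from h import *
g=snap('side','s11');f=snap('top','t11')
a=cv2.resize(g['color'][195:345,130:320],None,fx=4,fy=4,interpolation=2)
b=cv2.resize(f['color'][80:230,90:280],None,fx=4,fy=4,interpolation=2)
cv2.imwrite('pics/s11z.png',a[:,:,::-1]);cv2.imwrite('pics/t11z.png',b[:,:,::-1])
W=cloud(f);V=cloud(g)
for n,C in(('top',W),('side',V)):
    m=(abs(C[...,0]-.609)<.03)&(abs(C[...,1]-.047)<.03)&(C[...,2]>.075)
    P=C[m]
    if len(P): print(n,len(P),np.median(P,0).round(4),P[:,2].max().round(4),cv2.minAreaRect((P[P[:,2]>.085][:,:2]*1000).astype(np.float32)))
for n,(u0,u1,v0,v1) in dict(tamper=(288,320,275,308),jug=(350,415,120,170),cup=(270,318,100,145)).items():
    P=W[v0:v1,u0:u1].reshape(-1,3);P=P[(P[:,2]>.03)&(P[:,2]<.12)]; print(n,P.min(0).round(3),P.max(0).round(3))
E
```

```text
top 213 [0.6077 0.0457 0.0905] 0.0948 ((608.4027709960938, 45.36627960205078), (29.705785751342773, 23.97760581970215), 73.8510513305664)
side 346 [0.606  0.0556 0.0909] 0.0945 ((606.9872436523438, 48.107383728027344), (31.009859085083008, 24.41335105895996), 71.21847534179688)Traceback (most recent call last):
  File "<stdin>", line 12, in <module>
    return umr_minimum(a, axis, None, out, keepdims, initial, where)
ValueError: zero-size array to reduction operation minimum which has no identity
```

View pics/s11z.png

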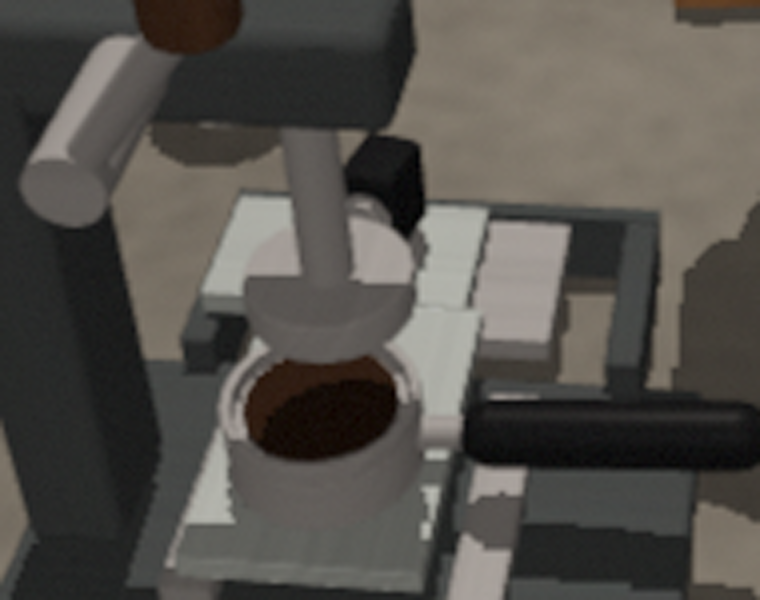

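View pics/t11z.png

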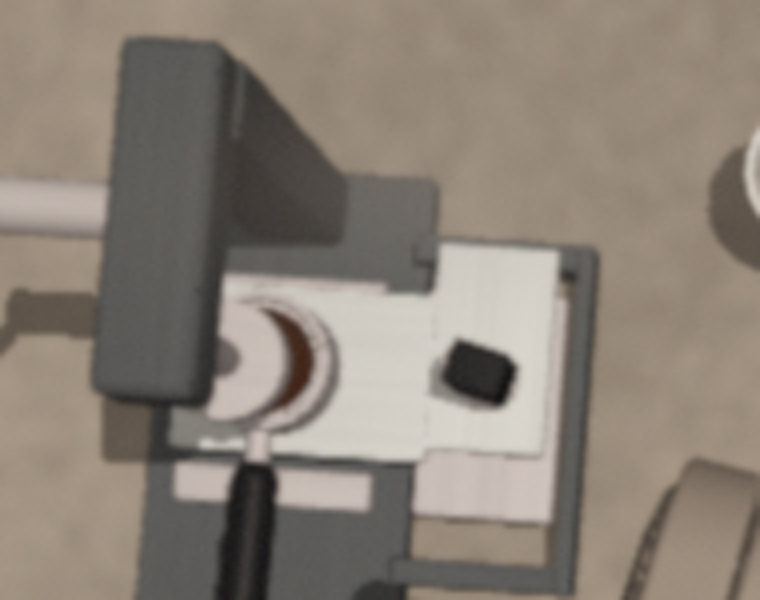

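View pics/t11.png

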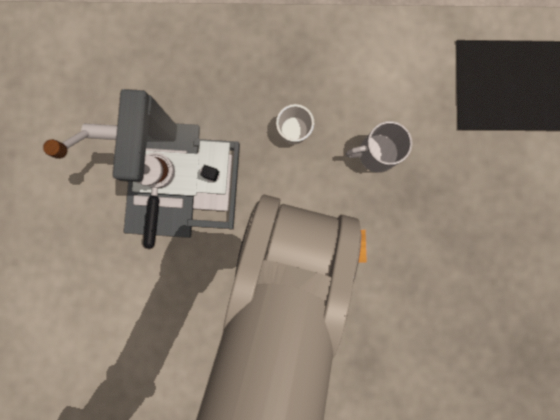

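View pics/s11.png

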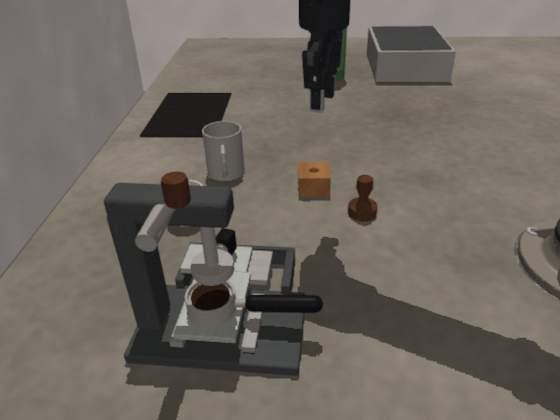

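```bash
python3 - <<'E'
from h import *
f0=pickle.load(open('top0.pkl','rb'));f1=pickle.load(open('t11.pkl','rb'));g0=pickle.load(open('side0.pkl','rb'));g1=pickle.load(open('s11.pkl','rb'))
def top(C,x,y):
    m=(np.hypot(C[...,0]-x,C[...,1]-y)<.025)&(C[...,2]>.086); return np.median(C[m][:,2]),m.sum()
print(top(cloud(f0),.4665,-.232),top(cloud(f1),.6085,.047),top(cloud(g0),.4665,-.232),top(cloud(g1),.6085,.047))
for n,a,b,(u0,u1,v0,v1) in(('jug',f0,f1,(350,415,120,170)),('cup',f0,f1,(270,318,100,145)),('tamper',g0,g1,(345,380,174,220))):
    print(n,np.abs(a['color'][v0:v1,u0:u1].astype(int)-b['color'][v0:v1,u0:u1]).mean().round(2))
E
```

```text
(np.float64(0.09179647421501652), np.int64(194)) (np.float64(0.09091579566412528), np.int64(185)) (np.float64(0.09292331649889342), np.int64(122)) (np.float64(0.09226136046816247), np.int64(227))
jug 4.5
cup 5.13
tamper 4.89
```

```bash
python3 -c "
from bench import r
print(r.hand_in())"
```

```text
the job is handed in; nothing more can be done
None
```

The pin is through both holes and fully home in the tamping station, and the gripper has let go and moved clear. I handed the job in at about 20.6 s.

I took the pin out of the stand with the button squeezed in at a 60 N grip and put it through the cradle's ear. I then slid the cradle in with the pin, probing every 1–2 mm with forces up to about 9 N. The tip caught the lock hole's edge at about 46 mm of travel and dropped in at about 48 mm. The pin went home with under 6 N of resistance.

**Last checks:**
- **Seating:** when the shoulder met the ear, the arm put the tip 12.0 mm above the counter, as it should be when home. Both cameras show the head 0.7–0.9 mm lower than it stood in the stand, against an expected 1 mm.
- **Release:** the measured force fell to about zero, and the pin stayed put as the gripper backed away.
- **Bystanders:** the jug, cup and tamper stand where they were in the pictures. The tamper was hidden from the top camera, so I checked it in the side view only.

**Not confirmed:** I could not measure the button's travel or see the locking balls. The side view seems to show the button standing out of the head, but the ram hides part of it, and I did not tug on the pin to test the lock.

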